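# Set the raking lamp's dimmer by clicks

## Robot

A 6-joint arm with a two-finger parallel gripper is mounted at the origin on a cart in front of the work surface, level with it; the furniture and walls round the work are solid. World frame = base frame: x ahead of the robot, y to its left, z up, the work surface at z = 0. Lengths are in mm, angles in rad, forces in N, time in s.
With the tool pointing down it reaches from about 400 to 925 mm from the base axis. Payload 12.5 kg.
Tool frame: the origin (TCP) lies where the fingers leave the gripper's body, on its centre line; the fingertips stand 78 mm ahead of it and the grasp point (between the pads) lies 59 mm ahead of it (env.nose_length is the distance from the TCP to the fingertips, in mm); z points along the fingers, y is the line along which they close (so a half turn about z gives the same grasp; the last joint's range is limited). The gripper opens to 95 mm and grips with 3 to 60 N. Pads are 20 mm wide; open, the fingers measure 119 mm over their backs; the gripper's body (75 mm by 180 mm) begins 59 mm behind the grasp point.
Start: joints at [1.094, 0.491, 1.559, -0, 1.092, -0.106], TCP at [226.457, 582.542, 292.261] pointing down, gripper open.
Joint ranges: [-3.1, 3.1], [-0.84, 2.19], [0.05, 2.79], [-1.13, 4.28], [0.06, 2.93], [-2.69, 2.69]. Speed limits (rad/s): [2.22, 2.22, 2.79, 3.14, 3.14, 3.14].

## Interface

Orientations are given as [roll, pitch, yaw] about the fixed x, y, z axes, in that order (R = Rz(yaw) Ry(pitch) Rx(roll)).
In Python, from cell import env gives the robot as it stands. The module is installed in compiled form; this text tells all that it offers.
- The arm moves only by the tool send_rows, never from a script. Its argument "series" is text: rows parted by semicolons, each of 6 numbers parted by spaces: the shift along the tool's x, y, z as a fraction of full scale, then the turn, a rotation vector about the tool's x, y, z as a fraction of full scale. A call has 1 to 5 rows; each row shifts and turns the commanded pose from where the row before left it, along the tool's axes as they then stand; what a row does not reach is not made up. Full scale, the value 1, is 60 mm for a shift and 10 degrees for a turn. A row lasts 1/8 s, in which the tool goes at most 62.5 mm and 10.7 degrees, less where a joint would pass 70% of its speed; a pose out of reach is approached as far as the arm can. A call with a number of a shift or a turn outside -1 to 1 is refused whole. A call with a gripper value outside its range is refused whole. "fingers" is the opening, from 0 (shut) to 1 (fully open), set as the call begins (left out, the last holds). The fingers move at their own pace and stop on an object; the grip force is fixed at half the most. Time passes only in rows, so rows that do not move let the fingers close. It gives the time, the measured TCP pose, the force, the opening and the grip force at its end, in the units of the state.
- env.state(): the state, without advancing time (a new reading comes with each control period).
- env.read_camera(name): name is "scene" or "top" or "wrist"; returns a dict with "color" (480x640x3 uint8, red, green, blue), "z_map" (480x640 float32, mm along the optical axis (not along the pixel's ray), 0 where there is no reading), "fovy" (degrees; the focal length in pixels is half the picture's height over the tangent of half this angle, whatever the lens; pixels are square), "cx", "cy" (the principal point, pixels), "distortion" ([k1, k2, p1, p2, k3] as OpenCV has them; the pictures are not rectified), "R" (3x3) and "t" (3): a world point X has camera coordinates R X + t. Camera axes: x right, y down, z forward; pixel columns grow to the right and rows downward; lengths in mm; the calibration is good to about 2 mm. A picture is of the moment at which its call begins.
- env.job_done(): hands the job in; it is judged then, once.
The state is a dict: "t": time; "joints": joint angles; "qvel": joint speeds; "tau": joint torques, N m; "eef_pos": TCP position; "tcp_rot": TCP orientation; "ft_force": force on the tool from outside, world axes, zero at the start; "moment": the same for the moment, N m; "opening": opening from 0.0 (shut) to 1.0 (fully open); "grip_force": force on a finger pad.
Only numpy, scipy, OpenCV 4.12 (cv2) and the standard library are available. Lean on these libraries where they do the work, as an engineer would, in place of code of your own. Each camera call takes 0.05 s, during which the arm holds its last target. There are 200 camera calls.

## Task

The raking lamp is aimed at the mounted sheet. Turn its dimmer knob gently anticlockwise back to its end stop, then clockwise by exactly five clicks, and then press the button beside the knob fully down to switch the lamp on, and let go. Do not shift the lamp or knock over or push away the things that stand round it.

Things in the scene. Friction and masses are not known exactly. Their poses are not given: they have to be found in the camera images.
- raking_lamp: Grey box lamp, 120 mm (its x) by 200 mm (its y), standing loose on rubber feet; 1.3 to 1.6 kg, so a hard twist (above roughly 0.4 N m) or a sideways push slides it. Origin: centre of its underside on the table; x points out through the black lens nose, away from the robot, z up. Top plate 65 mm above the table; in this frame the knob's axis is at (0, 45) mm, the button's at (0, -55) mm.
- knob_grip (a point): Point to grip the dimmer knob, on its vertical axis, 96 mm above the table. The knob is an upright black bar 44 mm long and 14 mm thick, from 72 to 108 mm above the table, over a low black rosette (top at 68 mm). x runs along the bar to the end with the white line, y across it (the way to pinch), z up. The bar is clamped on its spindle at an unknown angle, so its direction does not tell where stop or clicks are.
- dimmer (a point): Foot of the knob's axis on the top plate; does not turn. Clockwise seen from above is up. Clicks are rest positions into which the let-go knob falls; from one to the next the torque resists by up to about 0.16 N m, drops through zero half-way, then pulls on as much. Evenly spaced, somewhere between 20 and 33 degrees apart. End stop, anticlockwise, is click zero: torque rises steeply. Starts 2 to 4 clicks up; 8 in all.
- dimmer_blade (a point): The dimmer's blade, hidden inside the lamp. Moves along the lamp's +x from x = 30.00 mm in the lamp's frame at the end stop, by 0.15 mm for each click: too little to be told from one noisy reading.
- lens (a point): Centre of the lens at the end of the nose, at (93, 0, 36) mm in the lamp's frame; shows whether the lamp has been turned away.
- button (a joint): Grey push button, 26 mm wide, in a black round housing on the lamp's top plate, 100 mm from the knob's axis. Value in m: 0 released, 0.006 fully down; springs back when let go; fully down takes 4 N.
- button_top (a point): Centre of the button's top face when released, pressed straight down.
- loupe_mid (a point): Black stand loupe, 42 mm wide and 42 mm tall, loose bystander left of the lamp; point half-way up it.
- bottle_mid (a point): White plastic bottle with a blue cap, 50 mm wide and 102 mm tall, loose bystander at the lamp's far left; point half-way up it.
- weight_mid (a point): Green felt-covered block weight, 34 x 56 x 23 mm, loose bystander right of the lamp; point half-way up it.
Things that resemble listed ones, but are neither listed nor needed, are in the scene too. Of the things that look like the raking_lamp, the larger one is meant.

How it is judged:
By the outcome, as a careful person would: the job done as asked, in the order asked, and still so for the second after the job is handed in, with the robot touching nothing.
It also fails if it takes over 72 s, if anything falls off the work surface, if the arm or the gripper's body presses on something with over 40 N, if the wrist force passes 120 N, or if a joint passes its speed limit or range.

## Working session

There is one attempt and no reset: what is moved stays moved. The work goes in short steps, Python scripts to look and compute and a tool call to move; the robot and the scene stay as the last step left them, time stands still between calls to the robot, and variables do not carry over. Pictures are saved under pics/ and viewed, at most 10 in all, crops included, and the job is handed in when it is done.

Besides the shell and the picture viewer there is one more tool, called after "Request:" as name(argument=value, ...) on one line, values as JSON. send_rows: Moves the arm, as the interface text tells. Shift numbers are shares of 60 mm and turn numbers shares of 10 degrees, none past 1 either way. Its arguments: {"type":"object","properties":{"series":{"type":"string"},"fingers":{"type":"number"}},"required":["series"]}

```bash
mkdir -p pics; ls; cat > h.py <<'E'
import numpy as np, cv2, pickle
from cell import env
def cam(n):
    c=env.read_camera(n); pickle.dump(c,open(n+'.pkl','wb')); return c
def load(n): return pickle.load(open(n+'.pkl','rb'))
def K(c):
    f=240/np.tan(np.radians(c['fovy'])/2); return np.array([[f,0,c['cx']],[0,f,c['cy']],[0,0,1.]])
def px2w(c,u,v,h=None):
    "pixel to world: by depth, or on the plane z=h"
    p=cv2.undistortPoints(np.array([[[u,v]]],float),K(c),np.array(c['distortion'],float))[0,0]
    d=np.array([p[0],p[1],1.]); R=np.array(c['R']);t=np.array(c['t'])
    if h is None: return R.T@(d*c['z_map'][int(round(v)),int(round(u))]-t)
    o=-R.T@t; r=R.T@d; return o+r*(h-o[2])/r[2]
def save(n,img): cv2.imwrite('pics/'+n+'.png',img[...,::-1])
def w2px(c,X):
    return cv2.projectPoints(np.array(X,float).reshape(-1,3),cv2.Rodrigues(np.array(c['R'],float))[0],np.array(c['t'],float),K(c),np.array(c['distortion'],float))[0][:,0]
E
python3 - <<'E'
from h import *
for n in ('scene','top'):
    c=cam(n); save(n,c['color']); print(n,c['fovy'],c['cx'],c['cy'],c['distortion'])
print(env.state())
E
```

```text
pics
scene 45.0907068907767 303.1345884836965 242.48770530827562 [-0.17806894  0.          0.          0.          0.        ]
top 46.96906454923 315.42277977874227 248.17682267507195 [-0.07318187  0.          0.          0.          0.        ]
{'t': 0.1, 'joints': array([ 1.09441592e+00,  4.91484799e-01,  1.55939078e+00, -2.10751829e-05,
        1.09170377e+00, -1.05597449e-01]), 'qvel': array([-0.0009917 , -0.00281402, -0.00082935, -0.00167294, -0.00086842,
       -0.00125193]), 'tau': array([ 2.12039013e-03, -6.13626766e+01, -2.58600533e+01,  6.93656341e-02,
        4.71144961e-02, -6.89373542e-05]), 'eef_pos': array([226.38133091, 582.40855341, 291.72836269]), 'tcp_rot': array([-3.14060948e+00, -8.54107354e-05,  2.77081938e+00]), 'ft_force': array([-0.34606547, -0.32962606,  0.41824949]), 'moment': array([-0.02330142, -0.01020094, -0.08961362]), 'grip_force': 0.0, 'opening': 0.9992840186021561}
```

View pics/scene.png

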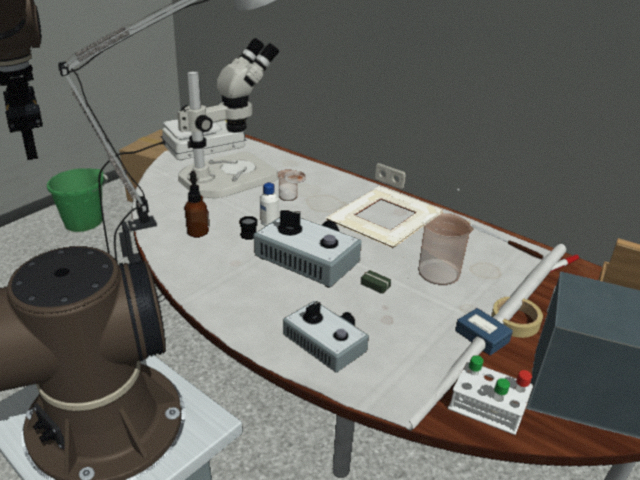

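View pics/top.png

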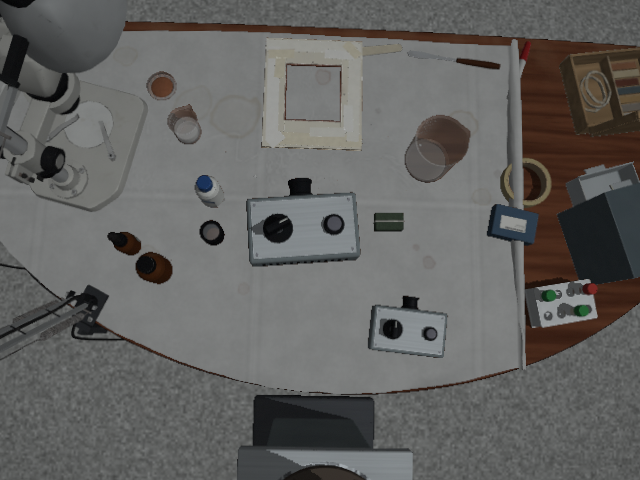

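The large lamp is at top (303,228), with its knob at (278,228) and button at (333,224). The smaller look-alike is at (408,330), knob (393,328), button (430,333). Bystanders: loupe (211,232), bottle (207,188), weight (389,221). I choose the larger one and check it in a close crop.

```bash
python3 - <<'E'
from h import *
c=load('top'); a=c['color'][170:280,235:370]; save('crop',cv2.resize(a,None,fx=5.5,fy=5.3,interpolation=cv2.INTER_CUBIC))
for n,u,v,h in [('knob',278,228,108),('button',333,224,75),('c1',248,200,65),('c2',355,194,65),('c3',359,258,65),('c4',252,265,65),('loupe',211,232,42),('bottle',206,184,102),('wt',389,221,23)]:
    print(n,px2w(c,u,v).round(1),px2w(c,u,v,h).round(1))
# top plate points by depth
v,u=np.mgrid[185:275,240:370]
P=np.array([px2w(c,x,y) for x,y in zip(u.ravel(),v.ravel())])
for lo,hi,s in [(60,70,'plate'),(100,116,'bar'),(72,90,'mid')]:
    m=(P[:,2]>lo)&(P[:,2]<hi); Q=P[m]; print(s,m.sum(),np.median(Q[:,2]).round(1),Q.mean(0).round(1))
    r=cv2.minAreaRect(Q[:,:2].astype(np.float32)); print(r)
E
```

```text
knob [538.5  95.2 104.4] [537.9  95.1 108. ]
button [553.5  -0.7  78.3] [554.2  -0.9  75. ]
c1 [595.6 152.3  64.4] [595.5 152.2  65. ]
c2 [614.5 -41.2  58.3] [612.8 -40.5  65. ]
c3 [505.  -56.5  -1.3] [496. -49.  65.]
c4 [481.4 142.5  37.5] [478.2 140.3  65. ]
loupe [539.4 219.2  41.5] [539.3 219.1  42. ]
bottle [612.9 222.7 102.3] [613.  222.8 102. ]
wt [ 572.7 -109.1   26.6] [ 573.5 -109.7   23. ]
plate 6404 65.1 [547.8  53.5  65. ]
((554.8040771484375, 53.15545654296875), (131.10269165039062, 199.5321502685547), 5.220919609069824)
bar 218 107.6 [544.3  97.2 107.5]
((545.1649780273438, 97.21842193603516), (14.401272773742676, 44.1288948059082), 30.487281799316406)
mid 328 79.7 [551.1  15.2  78.6]
((548.0489501953125, 48.92695617675781), (41.87017059326172, 139.82542419433594), 4.536800861358643)
```

View pics/crop.png

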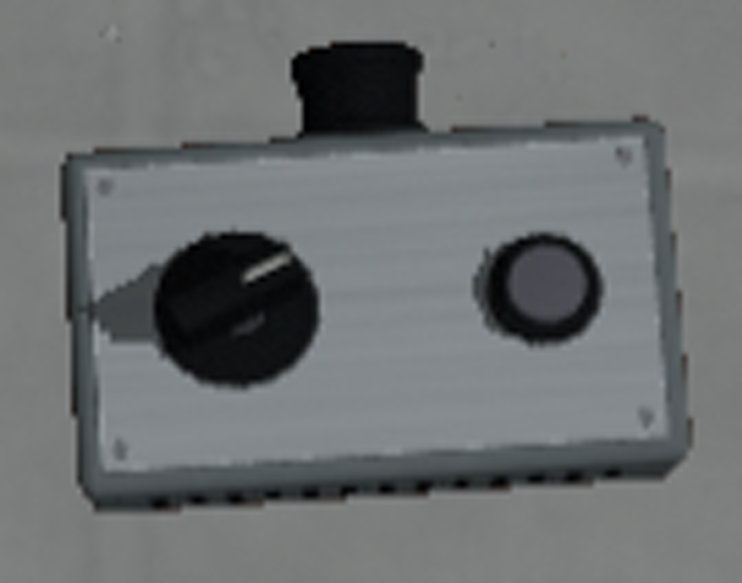

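The crop confirms the large lamp: knob with a white line pointing right and up at crop (285,260), button at (545,290), nose at the top. I'll check the desk-lamp arm for clearance before the reach.

```bash
python3 - <<'E'
from h import *
c=load('scene')
pts=[(145,212),(132,195),(120,175),(100,140),(83,105),(65,70),(90,55),(120,38),(160,17),(190,2),(22,110),(30,150)]
for u,v in pts:
    z=c['z_map'][v-3:v+4,u-3:u+4]; i=np.unravel_index(np.argmin(np.where(z>0,z,9e9)),z.shape)
    print((u,v),px2w(c,u-3+i[1],v-3+i[0]).round(0))
# all tall stuff near path
t=load('top')
v,u=np.mgrid[0:480:4,0:640:4]
P=np.array([px2w(t,x,y) for x,y in zip(u.ravel(),v.ravel()) if t['z_map'][y,x]>0])
A=P[(P[:,2]>110)&(P[:,1]<750)&(P[:,1]>-150)]
for q in A[::3].round(0).astype(int): print(q,end=' ')
E
```

```text
(145, 212) [392. 408.  60.]
(132, 195) [368. 417. 113.]
(120, 175) [354. 422. 164.]
(100, 140) [329. 444. 250.]
(83, 105) [304. 458. 325.]
(65, 70) [282. 458. 406.]
(90, 55) [325. 437. 426.]
(120, 38) [387. 413. 457.]
(160, 17) [466. 383. 487.]Traceback (most recent call last):
  File "<stdin>", line 5, in <module>
    return _wrapfunc(a, 'argmin', axis=axis, out=out, **kwds)
    return bound(*args, **kwds)
ValueError: attempt to get argmin of an empty sequence
```

```bash
python3 - <<'E'
from h import *
c=cam('wrist'); R=np.array(c['R']);t=np.array(c['t']); s=env.state()
from scipy.spatial.transform import Rotation as Ro
T=Ro.from_euler('xyz',s['tcp_rot']).as_matrix()
print('cam in tool',T.T@(-R.T@t-s['eef_pos']),'axis',(T.T@R[2]).round(3), c['fovy'])
for i in range(3): print(env.state()['moment'])
E
```

```text
cam in tool [ 79.89646392   0.12208858 -92.11523263] axis [-0.281 -0.001  0.96 ] 64.6563203537583
[-0.00459776 -0.00936351  0.01516454]
[-0.00459776 -0.00936351  0.01516454]
[-0.00459776 -0.00936351  0.01516454]
```

Request:
send_rows(series="0.9 0 0 0 0 0;0 -0.85 0 0 0 0;0 -0.85 0 0 0 0;0 -0.85 0 0 0 0;0 -0.85 0 0 0 0", fingers=0.45)

```text
t: 0.78
eef_pos: [101.5, 410.3, 292.1]
tcp_rot: [-3.141, 0.0, 2.771]
ft_force: [0.2, 0.0, 1.6]
opening: 0.528
grip_force: 0.0
```

Request:
send_rows(series="0 0 0 0 0 -1;0 0 0 0 0 -1;0 0 0 0 0 -1;0 0 0 0 0 -1;0 0 0 0 0 -1")

```text
t: 1.4
eef_pos: [102.2, 411.9, 292.2]
tcp_rot: [-3.141, -0.0, -2.634]
ft_force: [-0.9, -0.6, -0.2]
opening: 0.451
grip_force: 0.0
```

Request:
send_rows(series="0 0 0 0 0 -1;0 0 0 0 0 -1;0 0 0 0 0 -1;0 0 0 0 0 -1;0 0 0 0 0 -0.8")

```text
t: 2.02
eef_pos: [102.2, 411.9, 292.1]
tcp_rot: [3.142, -0.0, -1.797]
ft_force: [0.3, 0.2, 0.0]
opening: 0.45
grip_force: 0.0
```

Request:
send_rows(series="0.06 -0.915 0 0 0 0.744;0.06 -0.915 0 0 0 0.744;0.06 -0.915 0 0 0 0.744")

```text
t: 2.4
eef_pos: [253.1, 343.4, 292.2]
tcp_rot: [-3.142, 0.0, -2.195]
ft_force: [0.1, 0.4, 0.1]
opening: 0.449
grip_force: 0.0
```

Request:
send_rows(series="0.06 -0.915 0 0 0 0.744;0.06 -0.915 0 0 0 0.744;0.06 -0.915 0 0 0 0.744;0.06 -0.915 0 0 0 0.744;0.06 -0.915 0 0 0 0.744")

```text
t: 3.02
eef_pos: [410.7, 123.0, 292.2]
tcp_rot: [3.142, 0.0, -2.845]
ft_force: [0.4, 0.6, 1.1]
opening: 0.455
grip_force: 0.0
```

Request:
send_rows(series="-0.67 -0.35 0 0 0 0;-0.67 -0.35 0 0 0 0;-0.67 -0.35 0 0 0 0;0 0 0 0 0 0.96;0 0 0 0 0 0.96")

```text
t: 3.65
eef_pos: [544.0, 100.0, 291.6]
tcp_rot: [-3.142, -0.001, 3.101]
ft_force: [-0.0, 0.1, -0.5]
opening: 0.45
grip_force: 0.0
```

Request:
send_rows(series="0 0 0 0 0 0.96;0 0 0 0 0 0.96;0 0 0 0 0 0.96;0 0 0 0 0 0.96;0 0 0 0 0 0.96")

```text
t: 4.28
eef_pos: [543.6, 100.3, 292.0]
tcp_rot: [-3.141, -0.0, 2.264]
ft_force: [-0.4, 0.1, 0.5]
opening: 0.447
grip_force: 0.0
```

Request:
send_rows(series="0 0 0 0 0 0.96;0 0 0 0 0 0;0 0 0 0 0 0")

```text
t: 4.65
eef_pos: [543.7, 100.3, 292.2]
tcp_rot: [-3.142, -0.0, 2.106]
ft_force: [-0.9, 0.4, 0.0]
opening: 0.446
grip_force: 0.0
```

```bash
cat > bar.py <<'E'
from h import *
def bar(n,lo=103,hi=112):
    c=cam(n); z=c['z_map']; v,u=np.nonzero(z>0)
    p=cv2.undistortPoints(np.stack([u,v],1).astype(float)[:,None],K(c),np.array(c['distortion'],float))[:,0]
    d=np.c_[p,np.ones(len(p))]*z[v,u][:,None]; P=(d-np.array(c['t']))@np.array(c['R'])
    m=(P[:,2]>lo)&(P[:,2]<hi)&(np.hypot(P[:,0]-545,P[:,1]-97)<30); Q=P[m]
    r=cv2.minAreaRect(Q[:,:2].astype(np.float32)); print(n,m.sum(),Q.mean(0).round(1),r)
    m=(P[:,2]>76)&(P[:,2]<90)&(np.hypot(P[:,0]-553,P[:,1]+2)<25); 
    if m.sum()>20: print('button',m.sum(),P[m].mean(0).round(1),cv2.minAreaRect(P[m][:,:2].astype(np.float32)))
    return c
E
python3 - <<'E'
from bar import *
c=bar('wrist'); save('w1',c['color']); bar('top'); s=env.state(); print(s['eef_pos'],np.degrees(s['tcp_rot']),s['joints'].round(3),s['moment'])
E
```

```text
wrist 974 [542.9  98.8 107.3] ((543.3018798828125, 98.38800811767578), (13.281929969787598, 43.03691864013672), 30.180322647094727)
button 250 [558.8   1.4  80.3] ((559.7406005859375, 1.0450611114501953), (10.61446475982666, 24.653093338012695), 17.03689193725586)
top 0 [nan nan nan] ((0.0, 0.0), (0.0, 0.0), 0.0)
button 132 [554.   -4.7  81.1] ((554.0147705078125, -6.386066436767578), (20.07456398010254, 23.728796005249023), 87.90845489501953)
[543.7049299  100.2810379  292.19568671] [ 1.79998903e+02 -3.64003723e-03  1.20572084e+02] [ 0.063  0.389  1.737  0.     1.016 -0.471] [-0.05229892 -0.04501759 -0.00039983]bar.py:7: RuntimeWarning: Mean of empty slice.
  r=cv2.minAreaRect(Q[:,:2].astype(np.float32)); print(n,m.sum(),Q.mean(0).round(1),r)
  ret = um.true_divide(
```

View pics/w1.png

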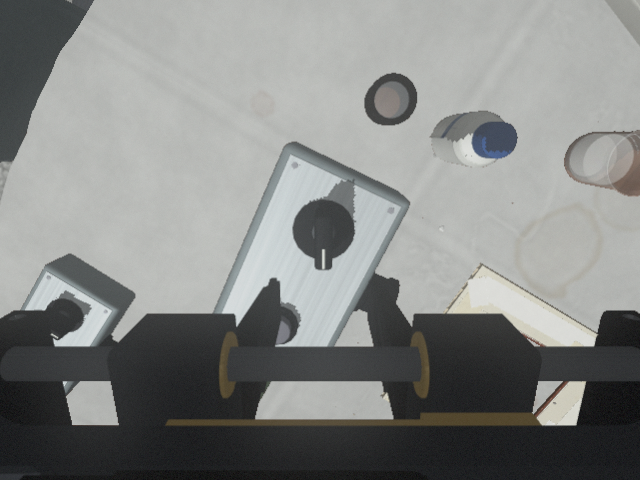

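The wrist picture shows the knob at (323,235), its bar aligned with the tool's x and the white line pointing down the image. The fingers straddle that line, so I'll go down around the bar.

Request:
send_rows(series="-0.04 -0.014 0.5 0 0 0;0 0 0.5 0 0 0;0 0 0.5 0 0 0;0 0 0.5 0 0 0;0 0 0.27 0 0 0")

```text
t: 5.38
eef_pos: [543.9, 97.8, 154.7]
tcp_rot: [-3.14, -0.001, 2.103]
ft_force: [-0.5, -0.1, -0.1]
opening: 0.451
grip_force: 0.0
```

Request:
send_rows(series="0 0 0 0 0 0;0 0 0 0 0 0")

```text
t: 5.62
eef_pos: [544.6, 97.8, 156.9]
tcp_rot: [3.14, 0.001, 2.102]
ft_force: [0.4, 0.6, -0.3]
opening: 0.45
grip_force: 0.0
```

```bash
python3 - <<'E'
from bar import *
c=bar('wrist'); s=env.state(); print(s['eef_pos'],np.degrees(s['tcp_rot']),s['ft_force'],s['moment'],s['opening'])
E
```

```text
wrist 2816 [540.1 104.6 107.2] ((541.1261596679688, 103.69805145263672), (53.91757583618164, 31.81201934814453), 30.22359848022461)
[544.65072529  97.85005742 157.09359912] [1.79907783e+02 4.09421113e-02 1.20448200e+02] [ 0.32478534 -0.5574649   1.03803518] [-0.09750358 -0.02665458 -0.02418293] 0.45096396261564764
```

Request:
send_rows(series="0 0 0 0 0 0;0 0 0 0 0 0", fingers=0.25)

```text
t: 5.92
eef_pos: [544.3, 97.8, 156.6]
tcp_rot: [3.141, 0.0, 2.102]
ft_force: [0.1, 0.3, -0.1]
opening: 0.295
grip_force: 0.0
```

Request:
send_rows(series="0 0 0 0 0 0;0 0 0 0 0 0", fingers=0.18)

```text
t: 6.18
eef_pos: [544.2, 97.8, 156.1]
tcp_rot: [3.141, -0.0, 2.102]
ft_force: [-0.3, 0.4, -0.5]
opening: 0.186
grip_force: 0.0
```

Request:
send_rows(series="0 0 0 0 0 0;0 0 0 0 0 0", fingers=0.16)

```text
t: 6.42
eef_pos: [544.2, 97.8, 156.0]
tcp_rot: [3.142, -0.0, 2.102]
ft_force: [-0.1, 0.7, -0.0]
opening: 0.161
grip_force: 0.0
```

Request:
send_rows(series="0 0 0 0 0 0;0 0 0 0 0 0;0 0 0 0 0 0", fingers=0)

```text
t: 6.8
eef_pos: [544.3, 97.8, 156.0]
tcp_rot: [3.141, 0.0, 2.102]
ft_force: [0.8, 0.8, -1.0]
opening: 0.144
grip_force: 30.0
```

```bash
cat > st.py <<'E'
from h import *
L=[]
for i in range(4):
    env.read_camera('top'); L.append(env.state())
f=np.mean([s['ft_force'] for s in L],0); m=np.mean([s['moment'] for s in L],0); y=np.degrees(np.mean([s['tcp_rot'][2]%6.2832 for s in L])); p=np.mean([s['eef_pos'] for s in L],0)
a=np.radians(y); ex=np.array([np.cos(a),np.sin(a),0]); ey=np.array([np.sin(a),-np.cos(a),0])
print('t',L[-1]['t'],'pos',p.round(2),'yaw %.2f'%y,'f',f.round(2),'ftool x %.2f y %.2f'%(f@ex,f@ey),'m',m.round(3),'open %.4f grip %.1f'%(L[-1]['opening'],L[-1]['grip_force']),'q6 %.3f'%L[-1]['joints'][5])
E
python3 st.py
```

```text
t 7.0 pos [544.31  97.83 156.03] yaw 120.43 f [ 1.5   1.38 -0.66] ftool x 0.43 y 1.99 m [ 0.206 -0.28  -0.015] open 0.1454 grip 30.0 q6 -0.473
```

```bash
sed -i 's/for i in range(4):/L.append(env.state())\nfor i in range(2):/' st.py; sed -i "s/^print.*/print('t %.2f'%L[-1]['t'],p.round(1),'yaw %.2f'%y,'f',f.round(1),'mz %.3f (%.3f)'%(m[2],np.ptp([s['moment'][2] for s in L])),'open %.4f'%L[-1]['opening'],'q6 %.3f'%L[-1]['joints'][5])/" st.py; python3 st.py
```

```text
t 7.10 [544.3  97.8 156. ] yaw 120.43 f [ 2.   1.3 -0.6] mz -0.012 (0.052) open 0.1427 q6 -0.473
```

Request:
send_rows(series="0 0 0 0 0 -0.3;0 0 0 0 0 -0.3")

```text
t: 7.35
eef_pos: [544.3, 97.8, 156.0]
tcp_rot: [3.141, -0.0, 2.208]
ft_force: [1.0, 0.3, -1.4]
opening: 0.143
grip_force: 30.0
```

```bash
python3 st.py
```

```text
t 7.45 [544.3  97.8 156. ] yaw 126.54 f [ 1.1  1.2 -1.4] mz -0.148 (0.049) open 0.1463 q6 -0.578
```

Request:
send_rows(series="0 0 0 0 0 -0.3;0 0 0 0 0 -0.3")

```text
t: 7.7
eef_pos: [544.2, 97.8, 156.0]
tcp_rot: [3.141, -0.0, 2.312]
ft_force: [1.3, 0.8, -1.8]
opening: 0.148
grip_force: 30.0
```

```bash
python3 st.py
```

```text
t 7.80 [544.2  97.8 156. ] yaw 132.48 f [ 1.4  1.2 -1.6] mz -0.027 (0.094) open 0.1469 q6 -0.682
```

Request:
send_rows(series="0 0 0 0 0 -0.3;0 0 0 0 0 -0.3")

```text
t: 8.05
eef_pos: [544.2, 97.8, 156.0]
tcp_rot: [-3.142, 0.0, 2.416]
ft_force: [1.4, 1.1, -0.1]
opening: 0.146
grip_force: 30.0
```

```bash
python3 st.py
```

```text
t 8.15 [544.2  97.8 156. ] yaw 138.46 f [ 1.4  1.1 -0.7] mz 0.137 (0.013) open 0.1468 q6 -0.786
```

Request:
send_rows(series="0 0 0 0 0 -0.3;0 0 0 0 0 -0.3")

```text
t: 8.4
eef_pos: [544.2, 97.7, 156.0]
tcp_rot: [-3.142, -0.0, 2.52]
ft_force: [1.6, 0.3, -0.8]
opening: 0.145
grip_force: 30.0
```

```bash
python3 st.py
```

```text
t 8.50 [544.2  97.7 156. ] yaw 144.42 f [ 1.3  0.9 -1.1] mz 0.079 (0.032) open 0.1414 q6 -0.890
```

Request:
send_rows(series="0 0 0 0 0 -0.3;0 0 0 0 0 -0.3")

```text
t: 8.75
eef_pos: [544.2, 97.7, 156.0]
tcp_rot: [3.142, -0.0, 2.624]
ft_force: [1.0, -0.4, -0.5]
opening: 0.145
grip_force: 30.0
```

```bash
python3 st.py
```

```text
t 8.85 [544.2  97.7 156. ] yaw 150.37 f [ 1.  -0.  -0.8] mz -0.104 (0.074) open 0.1450 q6 -0.995
```

Request:
send_rows(series="0 0 0 0 0 -0.3;0 0 0 0 0 -0.3")

```text
t: 9.1
eef_pos: [544.1, 97.7, 156.0]
tcp_rot: [-3.142, -0.0, 2.728]
ft_force: [0.5, -1.0, -0.8]
opening: 0.144
grip_force: 30.0
```

```bash
python3 st.py
```

```text
t 9.20 [544.1  97.7 156. ] yaw 156.37 f [ 0.9 -0.6 -0.6] mz -0.115 (0.060) open 0.1465 q6 -1.099
```

Request:
send_rows(series="0 0 0 0 0 -0.3;0 0 0 0 0 -0.3")

```text
t: 9.45
eef_pos: [544.1, 97.7, 156.0]
tcp_rot: [-3.141, -0.0, 2.833]
ft_force: [1.2, -1.3, -0.9]
opening: 0.143
grip_force: 30.0
```

```bash
python3 st.py
```

```text
t 9.55 [544.1  97.7 156. ] yaw 162.40 f [ 0.8 -1.6 -0.8] mz 0.134 (0.080) open 0.1448 q6 -1.204
```

Request:
send_rows(series="0 0 0 0 0 -0.3;0 0 0 0 0 -0.3")

```text
t: 9.8
eef_pos: [544.1, 97.6, 156.0]
tcp_rot: [-3.141, -0.0, 2.938]
ft_force: [1.9, -1.6, -0.1]
opening: 0.149
grip_force: 30.0
```

```bash
python3 st.py
```

```text
t 9.90 [544.1  97.6 156. ] yaw 168.39 f [ 1.  -1.6 -0. ] mz 0.120 (0.075) open 0.1490 q6 -1.309
```

Request:
send_rows(series="0 0 0 0 0 -0.25;0 0 0 0 0 -0.25")

```text
t: 10.15
eef_pos: [544.1, 97.6, 156.0]
tcp_rot: [-3.141, -0.0, 3.025]
ft_force: [0.3, -2.3, 1.0]
opening: 0.147
grip_force: 30.0
```

```bash
python3 st.py
```

```text
t 10.25 [544.1  97.6 156. ] yaw 173.34 f [ 0.1 -2.8  0.3] mz -0.072 (0.074) open 0.1462 q6 -1.395
```

Request:
send_rows(series="0 0 0 0 0 -0.2;0 0 0 0 0 0")

```text
t: 10.5
eef_pos: [544.1, 97.6, 156.0]
tcp_rot: [-3.141, -0.0, 3.061]
ft_force: [-0.5, -5.0, 0.0]
opening: 0.143
grip_force: 30.0
```

```bash
python3 st.py
```

```text
t 10.60 [544.1  97.6 156. ] yaw 175.39 f [-0.1 -5.1 -0.2] mz -0.093 (0.036) open 0.1451 q6 -1.432
```

Request:
send_rows(series="0 -0.008 0 0 0 0;0 0 0 0 0 0")

```text
t: 10.85
eef_pos: [544.1, 97.5, 156.0]
tcp_rot: [3.141, -0.0, 3.061]
ft_force: [-0.4, -1.2, -0.1]
opening: 0.149
grip_force: 30.0
```

```bash
python3 st.py
```

```text
t 10.95 [544.1  97.5 156. ] yaw 175.42 f [-0.8 -1.1  0.4] mz -0.101 (0.079) open 0.1455 q6 -1.434
```

Request:
send_rows(series="0 0 0 0 0 -0.15;0 0 0 0 0 0")

```text
t: 11.2
eef_pos: [544.1, 97.5, 156.0]
tcp_rot: [3.141, -0.0, 3.089]
ft_force: [0.0, 0.8, -0.2]
opening: 0.15
grip_force: 30.0
```

```bash
python3 st.py
```

```text
t 11.30 [544.1  97.5 156. ] yaw 176.95 f [-0.5  1.2 -0.2] mz -0.124 (0.059) open 0.1463 q6 -1.460
```

Request:
send_rows(series="0 0 0 0 0 -0.2;0 0 0 0 0 0")

```text
t: 11.55
eef_pos: [544.1, 97.4, 156.0]
tcp_rot: [3.141, 0.0, 3.124]
ft_force: [-0.7, 1.3, -1.3]
opening: 0.144
grip_force: 30.0
```

```bash
python3 st.py
```

```text
t 11.65 [544.1  97.4 156. ] yaw 178.95 f [-0.6  1.9 -0.5] mz -0.152 (0.043) open 0.1445 q6 -1.495
```

Request:
send_rows(series="0 0 0 0 0 -0.15;0 0 0 0 0 0")

```text
t: 11.9
eef_pos: [544.1, 97.4, 156.0]
tcp_rot: [3.141, -0.0, -3.133]
ft_force: [-0.4, 2.3, 0.2]
opening: 0.146
grip_force: 30.0
```

```bash
python3 st.py
```

```text
t 12.00 [544.1  97.4 156. ] yaw 180.45 f [-0.7  2.8  0.4] mz -0.133 (0.081) open 0.1428 q6 -1.521
```

Request:
send_rows(series="0 0.003 0 0 0 -0.3;0 0 0 0 0 0")

```text
t: 12.25
eef_pos: [544.2, 97.4, 156.0]
tcp_rot: [-3.142, -0.0, -3.082]
ft_force: [-1.6, 2.1, 0.6]
opening: 0.145
grip_force: 30.0
```

```bash
python3 st.py
```

```text
t 12.35 [544.1  97.4 156. ] yaw 183.39 f [-1.1  1.8  0.2] mz -0.044 (0.031) open 0.1397 q6 -1.572
```

Request:
send_rows(series="0 0 0 0 0 -0.3;0 0 0 0 0 0")

```text
t: 12.6
eef_pos: [544.1, 97.4, 156.0]
tcp_rot: [-3.141, -0.0, -3.03]
ft_force: [-1.1, 1.4, -0.5]
opening: 0.147
grip_force: 30.0
```

```bash
python3 st.py
```

```text
t 12.70 [544.1  97.4 156. ] yaw 186.37 f [-1.1  1.4 -0.4] mz 0.081 (0.033) open 0.1450 q6 -1.624
```

Request:
send_rows(series="0 0 0 0 0 -0.3;0 0 0 0 0 -0.3")

```text
t: 12.95
eef_pos: [544.1, 97.4, 156.0]
tcp_rot: [-3.141, -0.0, -2.924]
ft_force: [-0.4, -0.3, -0.3]
opening: 0.148
grip_force: 30.0
```

```bash
python3 st.py
```

```text
t 13.05 [544.1  97.4 156. ] yaw 192.51 f [-0.7 -0.4 -0.6] mz 0.160 (0.008) open 0.1454 q6 -1.730
```

Request:
send_rows(series="0 0 0 0 0 -0.25;0 0 0 0 0 -0.25")

```text
t: 13.3
eef_pos: [544.1, 97.3, 156.0]
tcp_rot: [-3.141, -0.0, -2.838]
ft_force: [-0.9, -0.5, -1.2]
opening: 0.146
grip_force: 30.0
```

```bash
python3 st.py
```

```text
t 13.40 [544.2  97.4 156. ] yaw 197.42 f [-1.1 -1.  -0.3] mz 0.013 (0.139) open 0.1493 q6 -1.816
```

Request:
send_rows(series="0 0 0 0 0 -0.15;0 0 0 0 0 0")

```text
t: 13.65
eef_pos: [544.2, 97.4, 156.0]
tcp_rot: [3.141, 0.0, -2.812]
ft_force: [0.0, -2.6, -0.5]
opening: 0.144
grip_force: 30.1
```

```bash
python3 st.py
```

```text
t 13.75 [544.2  97.4 156. ] yaw 198.86 f [-0.9 -2.5 -0.3] mz -0.489 (0.043) open 0.1441 q6 -1.843
```

Request:
send_rows(series="0 0 0 0 0 -0.15;0 0 0 0 0 0")

```text
t: 14.0
eef_pos: [544.0, 97.5, 156.0]
tcp_rot: [3.141, -0.0, -2.785]
ft_force: [-3.0, -1.5, 1.0]
opening: 0.147
grip_force: 30.2
```

```bash
python3 st.py
```

```text
t 14.10 [544.   97.5 156. ] yaw 200.43 f [-2.3 -1.2  0.8] mz -0.623 (0.014) open 0.1434 q6 -1.870
```

Request:
send_rows(series="0 0 0 0 0 0.15;0 0 0 0 0 0")

```text
t: 14.35
eef_pos: [544.0, 97.6, 156.0]
tcp_rot: [-3.142, -0.0, -2.811]
ft_force: [-1.9, -0.7, 0.7]
opening: 0.146
grip_force: 30.0
```

```bash
python3 st.py
```

```text
t 14.45 [544.   97.5 156. ] yaw 198.96 f [-2.6 -1.   1. ] mz -0.097 (0.033) open 0.1479 q6 -1.844
```

Request:
send_rows(series="0 0 0 0 0 0.15;0 0 0 0 0 0")

```text
t: 14.7
eef_pos: [544.0, 97.5, 156.0]
tcp_rot: [3.141, -0.0, -2.838]
ft_force: [-4.2, -0.5, 1.5]
opening: 0.147
grip_force: 30.0
```

```bash
python3 st.py
```

```text
t 14.80 [544.   97.5 156. ] yaw 197.44 f [-4.4 -0.9  1.2] mz 0.030 (0.015) open 0.1482 q6 -1.818
```

Request:
send_rows(series="0.005 0 0 0 0 0.33;0 0 0 0 0 0.33;0 0 0 0 0 0.34")

```text
t: 15.18
eef_pos: [544.0, 97.5, 156.0]
tcp_rot: [3.141, 0.0, -3.013]
ft_force: [-2.6, 0.3, 0.0]
opening: 0.147
grip_force: 30.0
```

```bash
python3 st.py
```

```text
t 15.28 [544.   97.6 156. ] yaw 187.31 f [-3.1  0.8  0.6] mz 0.080 (0.051) open 0.1478 q6 -1.642
```

Request:
send_rows(series="0 0 0 0 0 0.33;0 0 0 0 0 0.33;0 0 0 0 0 0.34")

```text
t: 15.65
eef_pos: [543.9, 97.6, 156.0]
tcp_rot: [3.141, 0.0, 3.096]
ft_force: [-1.8, 1.5, 0.6]
opening: 0.145
grip_force: 30.0
```

```bash
python3 st.py
```

```text
t 15.75 [543.9  97.6 156. ] yaw 177.36 f [-2.5  2.2  0.3] mz -0.142 (0.088) open 0.1471 q6 -1.469
```

Request:
send_rows(series="0 0 0 0 0 0.33;0 0 0 0 0 0.33;0 0 0 0 0 0.34")

```text
t: 16.12
eef_pos: [543.9, 97.7, 156.0]
tcp_rot: [3.141, 0.0, 2.923]
ft_force: [-2.4, 3.3, -0.4]
opening: 0.144
grip_force: 30.0
```

```bash
python3 st.py
```

```text
t 16.23 [544.   97.7 156. ] yaw 167.45 f [-2.8  3.4 -0.6] mz 0.194 (0.059) open 0.1473 q6 -1.296
```

Request:
send_rows(series="0.005 0.004 0 0 0 0.33;0 0 0 0 0 0.33;0 0 0 0 0 0.34")

```text
t: 16.6
eef_pos: [543.9, 97.8, 156.0]
tcp_rot: [3.141, 0.001, 2.749]
ft_force: [-1.2, 2.5, -1.1]
opening: 0.147
grip_force: 30.0
```

```bash
python3 st.py
```

```text
t 16.70 [543.9  97.8 156. ] yaw 157.45 f [-1.3  2.2 -1. ] mz -0.113 (0.037) open 0.1474 q6 -1.121
```

Request:
send_rows(series="0 0 0 0 0 0.33;0 0 0 0 0 0.33;0 0 0 0 0 0.34")

```text
t: 17.08
eef_pos: [543.9, 97.8, 156.1]
tcp_rot: [3.141, 0.001, 2.575]
ft_force: [-1.3, 4.1, -1.4]
opening: 0.145
grip_force: 30.0
```

```bash
python3 st.py
```

```text
t 17.18 [543.9  97.8 156.1] yaw 147.48 f [-0.5  3.6 -1.6] mz -0.038 (0.072) open 0.1455 q6 -0.947
```

Request:
send_rows(series="0 0 0 0 0 0.33;0 0 0 0 0 0.33;0 0 0 0 0 0.34")

```text
t: 17.55
eef_pos: [543.9, 97.9, 156.0]
tcp_rot: [3.141, 0.001, 2.401]
ft_force: [0.2, 4.3, -2.3]
opening: 0.149
grip_force: 30.0
```

```bash
python3 st.py
```

```text
t 17.65 [544.   97.9 156. ] yaw 137.51 f [ 0.8  4.4 -2.1] mz 0.109 (0.046) open 0.1394 q6 -0.772
```

Request:
send_rows(series="0 0 0 0 0 0.33;0 0 0 0 0 0.33;0 0 0 0 0 0.34")

```text
t: 18.02
eef_pos: [544.0, 97.9, 156.0]
tcp_rot: [3.14, 0.0, 2.226]
ft_force: [0.8, 5.1, -3.0]
opening: 0.147
grip_force: 30.0
```

```bash
python3 st.py
```

```text
t 18.12 [544.   97.9 156.1] yaw 127.47 f [ 0.8  5.6 -2.9] mz -0.160 (0.068) open 0.1466 q6 -0.597
```

Request:
send_rows(series="0.006 0.005 0.005 0 0 0.33;0 0 0 0 0 0.33;0 0 0 0 0 0.34")

```text
t: 18.5
eef_pos: [544.1, 98.0, 156.0]
tcp_rot: [3.141, 0.001, 2.052]
ft_force: [-0.1, 3.3, 0.4]
opening: 0.145
grip_force: 30.0
```

```bash
python3 st.py
```

```text
t 18.60 [544.1  98.  156. ] yaw 117.52 f [0.5 2.3 0.8] mz 0.155 (0.093) open 0.1440 q6 -0.423
```

Request:
send_rows(series="0 0 0 0 0 0.33;0 0 0 0 0 0.33;0 0 0 0 0 0.34")

```text
t: 18.98
eef_pos: [544.1, 98.1, 156.0]
tcp_rot: [3.14, 0.0, 1.877]
ft_force: [0.9, 1.5, -0.2]
opening: 0.143
grip_force: 30.0
```

```bash
python3 st.py
```

```text
t 19.07 [544.1  98.1 156. ] yaw 107.50 f [1.  1.6 0.3] mz -0.023 (0.128) open 0.1445 q6 -0.248
```

Request:
send_rows(series="0 0 0 0 0 0.33;0 0 0 0 0 0.33;0 0 0 0 0 0.34")

```text
t: 19.45
eef_pos: [544.2, 98.1, 156.0]
tcp_rot: [3.14, 0.0, 1.703]
ft_force: [1.5, 2.4, 0.8]
opening: 0.15
grip_force: 30.0
```

```bash
python3 st.py
```

```text
t 19.55 [544.2  98.1 156. ] yaw 97.50 f [2.1 2.3 0.5] mz -0.058 (0.053) open 0.1377 q6 -0.073
```

Request:
send_rows(series="0 0 0 0 0 0.33;0 0 0 0 0 0.33;0 0 0 0 0 0.34")

```text
t: 19.92
eef_pos: [544.2, 98.1, 156.0]
tcp_rot: [3.14, -0.0, 1.529]
ft_force: [3.4, 2.0, 0.9]
opening: 0.145
grip_force: 30.0
```

```bash
python3 st.py
```

```text
t 20.02 [544.2  98.1 156. ] yaw 87.54 f [3.8 1.2 1.3] mz 0.160 (0.039) open 0.1441 q6 0.101
```

```bash
python3 - <<'E'
import numpy as np
from scipy.optimize import curve_fit
f=lambda y,a,P,r:a*np.sin(2*np.pi*(r-y)/P)
D=[(187.3,.08),(177.4,-.142),(167.5,.194),(157.5,-.113),(147.5,-.038),(137.5,.109),(127.5,-.16),(117.5,.155),(107.5,-.023),(97.5,-.058),(87.5,.16)]
U=[(120.4,-.012),(126.5,-.148),(132.5,-.027),(138.5,.137),(144.4,.079),(150.4,-.104),(156.4,-.115),(162.4,.134),(168.4,.12),(173.3,-.072),(175.4,-.097),(177,-.124),(179,-.152),(180.5,-.133),(183.4,-.044),(186.4,.081),(192.5,.16),(197.4,.013)]
for X in (U,D):
    y,m=np.array(X).T; p,c=curve_fit(f,y,m,[.16,25.7,197.5]); print(p.round(2),np.sqrt(np.diag(c)).round(2),'clicks',(p[2]-p[1]*np.arange(6)).round(1))
E
```

```text
[1.5000e-01 2.5710e+01 1.9761e+02] [0.01 0.16 0.26] clicks [197.6 171.9 146.2 120.5  94.8  69.1]
[1.700e-01 2.569e+01 1.985e+02] [0.01 0.16 0.42] clicks [198.5 172.8 147.1 121.4  95.8  70.1]
```

Request:
send_rows(series="0 0 0 0 0 0.33;0 0 0 0 0 0.33;0 0 0 0 0 0.34")

```text
t: 20.4
eef_pos: [544.3, 98.1, 156.0]
tcp_rot: [3.14, -0.001, 1.353]
ft_force: [3.3, 0.6, 1.5]
opening: 0.143
grip_force: 30.0
```

```bash
python3 st.py
```

```text
t 20.50 [544.3  98.1 156. ] yaw 77.49 f [4.1 0.7 1.5] mz -0.145 (0.054) open 0.1453 q6 0.276
```

Request:
send_rows(series="0 0.006 0 0 0 0.35;0 0 0 0 0 0.4;0 0 0 0 0 0")

```text
t: 20.88
eef_pos: [544.4, 98.1, 156.0]
tcp_rot: [3.14, -0.001, 1.224]
ft_force: [4.0, 0.6, 2.2]
opening: 0.146
grip_force: 30.0
```

```bash
python3 st.py
```

```text
t 20.98 [544.4  98.1 156. ] yaw 70.14 f [4.1 0.8 2.7] mz 0.005 (0.012) open 0.1443 q6 0.406
```

Request:
send_rows(series="0 0 0 0 0 0;0 0 0 0 0 0;0 0 0 0 0 0", fingers=0.4)

```text
t: 21.35
eef_pos: [543.6, 98.0, 155.5]
tcp_rot: [-3.14, 0.0, 1.221]
ft_force: [0.3, 0.3, 0.3]
opening: 0.382
grip_force: 0.0
```

Request:
send_rows(series="0 0 -0.5 0 0 0;0 0 -0.6 0 0 0;0 0 -0.6 0 0 0;0 0 -0.6 0 0 0;0 0 0 0 0 0")

```text
t: 21.98
eef_pos: [544.4, 98.1, 296.0]
tcp_rot: [3.138, -0.002, 1.221]
ft_force: [-0.1, 0.4, -0.0]
opening: 0.402
grip_force: 0.0
```

```bash
python3 - <<'E'
from bar import *
c=bar('wrist'); save('w2',c['color']); s=env.state(); print(s['eef_pos'],np.degrees(s['tcp_rot']),s['joints'].round(3))
E
```

```text
wrist 964 [544.1  99.7 107.2] ((543.7053833007812, 98.93751525878906), (43.24039840698242, 13.372955322265625), 70.09858703613281)
button 80 [545.4   1.6  80. ] ((544.8118896484375, 1.298140525817871), (19.229875564575195, 4.811331272125244), 81.68189239501953)
[543.88902609  98.08123024 294.37173894] [ 1.79925658e+02 -3.48324346e-02  6.99515851e+01] [0.059 0.386 1.736 0.    1.019 0.409]
```

View pics/w2.png

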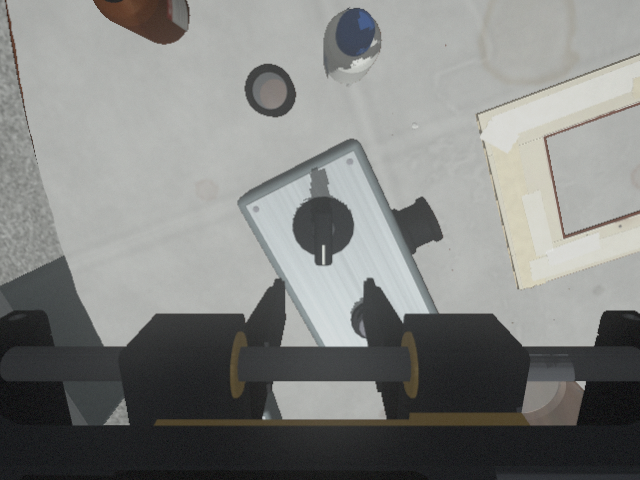

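Bar now points to 70°: net 50° clockwise from the start, which is two clicks above click 3, so click 5. Lamp and bystanders (loupe at (270,90), bottle at (352,40)) are standing. Next I go to the button.

Request:
send_rows(series="-0.5 0.24 0 0 0 0;-0.5 0.24 0 0 0 0;-0.5 0.245 0 0 0 0;0 0 0 0 0 0;0 0 0 0 0 0", fingers=0)

```text
t: 22.65
eef_pos: [553.7, -1.0, 292.8]
tcp_rot: [-3.14, 0.0, 1.22]
ft_force: [-0.5, 0.1, 0.6]
opening: 0.011
grip_force: 0.0
```

```bash
python3 - <<'E'
from h import *
c=cam('wrist'); save('w3',c['color']); s=env.state(); print(s['eef_pos'],np.degrees(s['tcp_rot']),s['opening'])
z=c['z_map']; v,u=np.nonzero(z>0)
p=cv2.undistortPoints(np.stack([u,v],1).astype(float)[:,None],K(c),np.array(c['distortion'],float))[:,0]
d=np.c_[p,np.ones(len(p))]*z[v,u][:,None]; P=(d-np.array(c['t']))@np.array(c['R'])
r=np.hypot(P[:,0]-554,P[:,1]+1.5)
for a in range(0,24,2):
    m=(r>=a)&(r<a+2); print(a,m.sum(),np.percentile(P[m,2],[10,50,90]).round(1) if m.any() else '')
m=(r<25)&(P[:,2]>75)&(P[:,2]<90); Q=P[m]; print(Q.mean(0),cv2.minEnclosingCircle(Q[:,:2].astype(np.float32)))
m=(r<25)&(P[:,2]>67.5)&(P[:,2]<90); Q=P[m]; print(Q.mean(0),cv2.minEnclosingCircle(Q[:,:2].astype(np.float32)))
t0=load('top'); t1=cam('top')
def plate(c):
    v,u=np.mgrid[185:275,240:370]; P=np.array([px2w(c,x,y) for x,y in zip(u.ravel(),v.ravel())]); m=abs(P[:,2]-65)<3
    return cv2.minAreaRect(P[m][:,:2].astype(np.float32)),m.sum()
print(plate(t0),plate(t1)); save('t1',cv2.resize(t1['color'][160:280,180:420],None,fx=3,fy=3))
E
```

```text
[553.7091116   -0.67461596 293.07111638] [-1.79925943e+02  4.17143431e-03  6.99638312e+01] 0.0018962533677056154
0 16 [79.6 80.8 81.6]
2 63 [ 80.   81.  294.8]
4 118 [ 79.9  81.  293.9]
6 176 [ 79.9  81.1 278.2]
8 212 [ 79.9  80.9 270.3]
10 611 [ 80.3 240.1 265.2]
12 988 [ 77.4 235.1 250.5]
14 497 [ 71.1  75.9 249.6]
16 267 [70.6 71.5 72.7]
18 288 [64.  68.5 71.9]
20 975 [ 64.3 316.5 319.4]
22 1552 [ 64.5 316.5 319.6]
[ 5.55593709e+02 -2.76377618e-01  8.04549418e+01] ((555.1981201171875, -0.9359752535820007), 12.923086166381836)
[555.88574441   0.75573864  75.9794925 ] ((555.3710327148438, -0.9402050375938416), 19.008220672607422)
(((555.2250366210938, -22.20357894897461), (118.87146759033203, 51.1185417175293), 2.345973491668701), np.int64(1337)) (((542.2877807617188, 114.29287719726562), (119.291748046875, 75.88296508789062), 5.690991401672363), np.int64(1730))
```

View pics/w3.png

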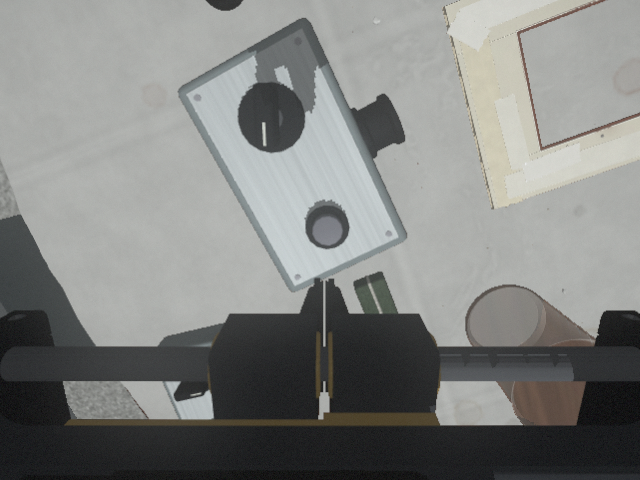

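Request:
send_rows(series="0.005 0.015 0.5 0 0 0;0 0 0.5 0 0 0;0 0 0.5 0 0 0;0 0 0.5 0 0 0;0 0 0.14 0 0 0")

```text
t: 23.38
eef_pos: [554.4, -0.6, 163.9]
tcp_rot: [-3.139, 0.001, 1.222]
ft_force: [0.5, 0.1, 0.2]
opening: 0.004
grip_force: 0.0
```

Request:
send_rows(series="0 0 0 0 0 0;0 0 0.05 0 0 0;0 0 0.05 0 0 0;0 0 0 0 0 0")

```text
t: 23.88
eef_pos: [554.9, -1.4, 159.5]
tcp_rot: [3.141, -0.0, 1.221]
ft_force: [-0.7, 0.1, 0.0]
opening: 0.004
grip_force: 0.0
```

```bash
python3 st.py
```

```text
t 23.98 [555.   -1.4 159.5] yaw 69.93 f [-0.6  0.4  0. ] mz 0.027 (0.052) open 0.0025 q6 0.229
```

Request:
send_rows(series="0 0 0.03 0 0 0;0 0 0.03 0 0 0;0 0 0 0 0 0")

```text
t: 24.35
eef_pos: [555.1, -1.4, 155.7]
tcp_rot: [3.141, -0.0, 1.221]
ft_force: [-0.2, 0.0, 3.2]
opening: 0.002
grip_force: 1.3
```

```bash
python3 st.py
```

```text
t 24.45 [555.1  -1.4 155.8] yaw 69.93 f [-0.1 -0.1  2.9] mz 0.001 (0.082) open 0.0062 q6 0.229
```

Contact, with the spring at about 3 N. Pressing on in small steps.

Request:
send_rows(series="0 0 0.025 0 0 0;0 0 0.02 0 0 0;0 0 0 0 0 0")

```text
t: 24.82
eef_pos: [555.1, -1.4, 153.0]
tcp_rot: [3.141, -0.0, 1.221]
ft_force: [1.0, -0.2, 3.2]
opening: 0.005
grip_force: 1.9
```

```bash
python3 st.py
```

```text
t 24.93 [555.1  -1.4 153.1] yaw 69.93 f [ 1.3 -0.7  3.2] mz -0.032 (0.047) open 0.0065 q6 0.229
```

Request:
send_rows(series="0 0 0.017 0 0 0;0 0 0.01 0 0 0;0 0 0 0 0 0")

```text
t: 25.3
eef_pos: [555.1, -1.4, 152.7]
tcp_rot: [3.14, -0.0, 1.221]
ft_force: [-3.4, -1.1, 19.1]
opening: 0.005
grip_force: 9.2
```

```bash
python3 st.py
```

```text
t 25.40 [555.1  -1.4 152.6] yaw 69.94 f [-2.7 -0.6 18.1] mz -0.001 (0.101) open 0.0041 q6 0.229
```

The button is bottomed: 19 N with the height stopped. Letting go and backing off.

Request:
send_rows(series="0 0 -0.1 0 0 0;0 0 -0.2 0 0 0;0 0 -0.6 0 0 0;0 0 -0.8 0 0 0;0 0 -0.7 0 0 0")

```text
t: 26.02
eef_pos: [554.5, -1.3, 297.2]
tcp_rot: [-3.141, 0.0, 1.221]
ft_force: [-0.5, -0.3, -0.3]
opening: 0.004
grip_force: 0.0
```

Request:
send_rows(series="0 0 0 0 0 0;0 0 0 0 0 0")

```text
t: 26.28
eef_pos: [554.4, -1.3, 294.8]
tcp_rot: [-3.14, 0.0, 1.221]
ft_force: [-0.2, 0.0, -0.2]
opening: 0.004
grip_force: 0.0
```

```bash
python3 - <<'E'
from h import *
c=cam('wrist'); save('w4',c['color']); s=env.state(); print(s['t'],s['eef_pos'])
c0=cv2.imread('pics/w3.png'); print('px moved check', abs(c0[0:280].astype(int)-c['color'][0:280,:,::-1]).mean())
t=cam('top'); save('t2',cv2.resize(t['color'][150:290,180:420],None,fx=3,fy=3))
E
```

```text
26.325 [554.41322424  -1.35024616 294.32811012]
px moved check 2.755850074404762
```

View pics/w4.png

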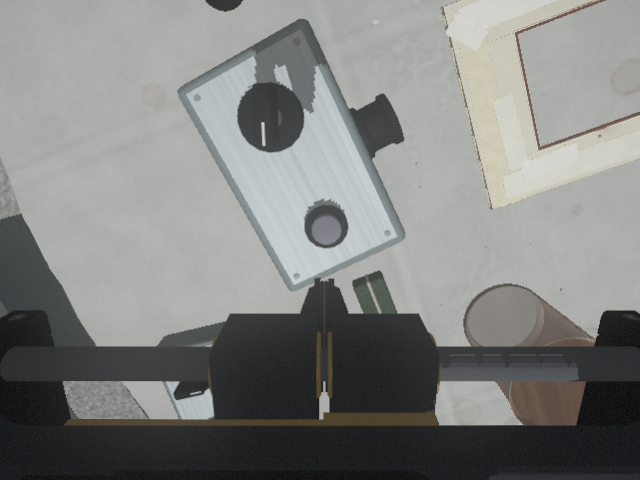

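The picture shows the button back up at (326,228), the white line unchanged at (263,133), and the weight at (373,292) standing. Handing in.

```bash
python3 -c "
from cell import env
print(env.job_done())"
```

```text
the job is handed in; nothing more can be done
None
```

I turned the knob anticlockwise to its end stop, then clockwise five clicks, pressed the button fully down and let go, and handed the job in at about 26 s. At the stop the twist reached about 0.6 N m, over the 0.4 N m limit, and the lamp may have turned by about 1°, which I did not measure separately.

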